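# Pack the shelf-fixing kit into the parts tray

### The job

Pack the shelf-fixing kit into the blue tray: in the large compartment pile the three low-lipped steel angle cleats squarely, lips up, the longest at the bottom and the shortest on top, each with its lip on the opposite side from the one below, so that each leg lies flat on the leg below, clear of the lips, and the pile sits level; stand the small screw tin upright in the small compartment. Leave the flat plate, the tall bracket, the big tin and the tape measure where they are.

Things in the scene. Friction and masses are not known exactly. Their poses are not given: they have to be found in the camera images.
- cleat_long: the longest of three low-lipped steel angle cleats (L in section), loose, on its leg, lip up: leg 60 along x, 66 along y, 8 thick; along the edge at +x a lip 8 thick (x +22 to +30), top 15.5 above the underside; two dark holes at x -12; about 240 g. Origin: centre of the leg's underside, x to the lip, z up. Balances at x +3; hold it from above by its ends (+y and -y, 66 apart). Sizes in mm.
- cleat_mid: the middle one of three low-lipped steel angle cleats (L in section), loose, on its leg, lip up: leg 60 along x, 54 along y, 8 thick; along the edge at +x a lip 8 thick (x +22 to +30), top 15.5 above the underside; two dark holes at x -12; about 200 g. Origin: centre of the leg's underside, x to the lip, z up. Balances at x +3; hold it from above by its ends (+y and -y, 54 apart). Sizes in mm.
- cleat_short: the shortest of three low-lipped steel angle cleats (L in section), loose, on its leg, lip up: leg 60 along x, 42 along y, 8 thick; along the edge at +x a lip 8 thick (x +22 to +30), top 15.5 above the underside; two dark holes at x -12; about 160 g. Origin: centre of the leg's underside, x to the lip, z up. Balances at x +3; hold it from above by its ends (+y and -y, 42 apart). Sizes in mm.
- tin: small round screw tin with a lid, plain metal, 46 diameter (at the lid; 44 below it), 36 high, about 120 g, loose and upright. Origin: centre of its underside, z up. Sizes in mm.
- tray: blue sheet-steel tray, open on top, fixed, left or right of the robot: 156 along x, 200 along y, 45 high, walls and floor 4. Origin: centre of underside (inner floor at z +4). A divider 42 high at y -12 to -8 leaves a large compartment at +y (inside y -8 to +96, centre +44) and a small one at -y (y -96 to -12, centre -54), both x -74 to +74. Sizes in mm.
- plate: look-alike to leave: flat steel plate 60 x 54 x 8 without any lip, four dark holes. Origin: centre of its underside, 54 along its y. Sizes in mm.
- bracket: look-alike to leave: tall steel angle bracket, base 60 x 54 x 6 with a 55 high upright at its +x edge and a gusset between. Origin: centre of its underside. Sizes in mm.
- tin_big: look-alike to leave: big round tin of the same make, 62 diameter, 64 high. Origin: centre of its underside. Sizes in mm.
- tape: bystander: yellow and black tape measure standing on its edge, 66 along its x, 34 along its y, 60 high (65 with its button), a steel hook at -x reaching to x -50. Origin: centre of its underside. Sizes in mm.

How it is judged (in metres and radians):
At the end, for the whole second after the job is handed in: Cleats piled flat (8 mm steps, +-2 mm) on the large compartment's floor, long-mid-short, lips alternating, each set back 5-24 mm from the lip below, ends within 13 mm, 0.2 rad; small tin upright on the small compartment's floor; all at rest; look-alikes and tape measure moved under 30 mm (z of cleat_long in the frame of tray between 0.001 and 0.007 m and y of cleat_long in the frame of tray between -0.008 and 0.096 m and x of cleat_long in the frame of tray between -0.074 and 0.074 m and z of cleat_mid in the frame of cleat_long between 0.006 and 0.01 m and x of cleat_mid in the frame of cleat_long between -0.024 and -0.005 m and x of cleat_long in the frame of cleat_mid between -0.024 and -0.005 m and y of cleat_mid in the frame of cleat_long between -0.013 and 0.013 m and angle between the x axis of cleat_mid and the x axis of cleat_long, either way round below 0.2 rad and z of cleat_short in the frame of cleat_mid between 0.006 and 0.01 m and x of cleat_short in the frame of cleat_mid between -0.024 and -0.005 m and x of cleat_mid in the frame of cleat_short between -0.024 and -0.005 m and y of cleat_short in the frame of cleat_mid between -0.013 and 0.013 m and angle between the x axis of cleat_short and the x axis of cleat_mid, either way round below 0.2 rad and angle between each of cleat_long, cleat_mid, cleat_short, tin's own z axis and vertical below 0.08 rad and z of tin in the frame of tray between 0.001 and 0.007 m and y of tin in the frame of tray between -0.096 and -0.012 m and x of tin in the frame of tray between -0.074 and 0.074 m and linear speed of each of cleat_long, cleat_mid, cleat_short, tin below 0.02 m/s and distance of each of plate, bracket, tin_big, tape from where it was at the start of the episode below 0.03 m); the robot touches nothing.
It fails at once if the flat plate is shifted by more than 30 mm (distance of plate from where it was at the start of the episode above 0.03 m).
It fails at once if the tall bracket is shifted by more than 30 mm (distance of bracket from where it was at the start of the episode above 0.03 m).
It fails at once if the big tin is shifted by more than 30 mm (distance of tin_big from where it was at the start of the episode above 0.03 m).
It fails at once if the tape measure is shifted by more than 30 mm (distance of tape from where it was at the start of the episode above 0.03 m).
It also fails if it takes over 120 s, if anything falls off the work surface, if the arm or the gripper's body presses on something with over 40 N, if the wrist force passes 120 N, or if a joint passes its speed limit or range.

### The arm

A 6-joint arm with a two-finger parallel gripper is mounted at the origin on the work surface. World frame = base frame: x ahead of the robot, y to its left, z up, the work surface at z = 0. Lengths are in mm, angles in rad, forces in N, time in s.
With the tool pointing down it reaches from about 350 to 875 mm from the base axis. Payload 4.2 kg.
Tool frame: the origin (TCP) lies on the mounting face of the last link; the fingertips stand 173 mm ahead of it and the grasp point (between the pads) lies 155 mm ahead of it; z points along the fingers, y is the line along which they close (so a half turn about z gives the same grasp; the last joint's range is limited). The gripper opens to 85 mm and grips with 20 to 120 N. Pads are 22 mm wide; open, the fingers measure 114 mm over their backs; the gripper's body (76 mm by 85 mm) begins 54 mm behind the grasp point. The pads swing forward as they close: fully open they stand 13 mm farther back than shut.
Start: joints at [-0.853, 0.385, 0.008, 0, -1.194, -0.259], TCP at [276.807, -560.337, 404.712] pointing down, gripper open.
Joint ranges: [-3.14, 3.14], [-1.21, 2.06], [-1.07, 1.41], [-3.16, 2.05], [-2.99, -0.16], [-3.1, 3.1]. Speed limits (rad/s): [2.79, 2.79, 3.14, 3.14, 3.14, 3.14].

### API

Orientations are given as a unit quaternion [x, y, z, w].
In Python, from bench import arm gives the robot as it stands.
- The arm moves only by the tool carry_out, never from a script. Its argument "rows" is a list of rows, each a list of 7 numbers: the shift along the tool's x, y, z as a fraction of full scale, then the turn, a rotation vector about the tool's x, y, z as a fraction of full scale, then the opening, from -1 (shut) to 1 (fully open). A call has 1 to 12 rows; each row is the pose to reach, as a shift and turn from the pose commanded when the call began, along the tool's axes at that moment, turning the shorter way round; what a row does not reach only later rows make up. Full scale, the value 1, is 20 cm for a shift and pi rad for a turn. A row lasts 1/8 s, in which the tool goes at most 62.5 mm and 10.7 degrees, less where a joint would pass 70% of its speed; a pose out of reach is approached as far as the arm can. A call with a number of a shift or a turn outside -1 to 1 is refused whole. A call with a gripper value outside its range is refused whole. The fingers move at their own pace and stop on an object; the grip force is fixed at half the most. Time passes only in rows, so rows that repeat a pose let the fingers close. It gives the time, the measured TCP pose, the force, the opening and the grip force at its end, in the units of the state.
- arm.read_state(): the state, without advancing time (a new reading comes with each control period).
- arm.get_image(name): name is "scene" or "top" or "wrist"; returns (picture, depth): 384x512x3 uint8, red, green, blue; 384x512 float32, mm along the optical axis (not along the pixel's ray), 0 where there is no reading.
- arm.calibration(name): a dict with "mtx" (3x3 intrinsics, pixels), "cam_to_world" (4x4, takes a point from camera to world coordinates). Camera axes: x right, y up, looking along -z (the intrinsics and any distortion apply to the point x, -y, -z); pixel columns grow to the right and rows downward; lengths in mm; the calibration is good to about 2 mm. The wrist camera is an equidistant fisheye: a pixel r from the principal point sees the ray r / f radians off the axis. A picture is of the moment at which its call begins: read the wrist's pose just before it. calibration takes no time and is no camera call; for the wrist camera it gives the pose at the moment of the call.
- arm.job_done(): hands the job in; it is judged then, once.
The state is a dict: "clock": time; "joints": joint angles; "joint_vel": joint speeds; "joint_efforts": joint torques, N m; "position": TCP position; "ee_rot": TCP orientation; "contact_force": force on the tool from outside, world axes, zero at the start; "wrist_torque": the same for the moment, N m; "gripper_width": finger opening in mm; "grasp_force": force on a finger pad.
Only numpy, scipy, OpenCV 4.12 (cv2) and the standard library are available. Lean on these libraries where they do the work, as an engineer would, in place of code of your own. Each camera call takes 0.05 s, during which the arm holds its last target. There are 200 camera calls.

## Working session

There is one attempt and no reset: what is moved stays moved. The work goes in short steps, Python scripts to look and compute and a tool call to move; the robot and the scene stay as the last step left them, time stands still between calls to the robot, and variables do not carry over. Pictures are saved under pics/ and viewed, at most 14 in all, crops included, and the job is handed in when it is done.

Besides the shell and the picture viewer there is one more tool, called after "Emit:" in YAML: its name, and indented under it one key for each argument. carry_out: Moves the arm, as the interface text tells. Its arguments: {"type":"object","properties":{"rows":{"type":"array"}},"required":["rows"]}

```bash
mkdir -p pics; ls
python3 - <<'E'
from bench import arm
import cv2, numpy as np
s=arm.read_state(); print(s)
for n in ("top","scene"):
    p,d=arm.get_image(n); cv2.imwrite(f"pics/{n}0.png",p[:,:,::-1]); np.savez(f"{n}0.npz",p=p,d=d,**arm.calibration(n))
    c=arm.calibration(n); print(n,c)
E
```

```text
pics
{'clock': 0.0, 'joints': array([-8.53412710e-01,  3.85580391e-01,  6.63108757e-03, -4.82198252e-04,
       -1.19397588e+00, -2.58577998e-01]), 'joint_vel': array([-2.11339986e-04, -9.06250917e-04, -4.50578648e-04, -7.33369792e-04,
       -1.15081217e-04,  6.16501784e-05]), 'joint_efforts': array([ 3.51107228e-04, -3.92285979e+01,  1.88404495e+01,  4.18626890e+00,
       -4.67028294e-03, -2.12490488e-05]), 'position': array([ 276.73270761, -560.17882926,  403.61132152]), 'ee_rot': array([-2.27309259e-01,  9.73822015e-01,  1.04525389e-03, -3.01117456e-04]), 'contact_force': array([ 0.38374285,  0.45680586, -0.54960621]), 'wrist_torque': array([ 0.04887523,  0.00259235, -0.02996809]), 'grasp_force': 0.0, 'gripper_width': 85.17876025373084}
top {'mtx': array([[435.71405418,   0.        , 257.06065574],
       [  0.        , 435.71405418, 192.35322884],
       [  0.        ,   0.        ,   1.        ]]), 'cam_to_world': array([[-6.71926030e-03,  9.97476151e-01, -7.06836585e-02,
         4.94734931e+02],
       [-9.99892611e-01, -5.78127598e-03,  1.34663914e-02,
         1.62857547e+01],
       [ 1.30237625e-02,  7.07665521e-02,  9.97407879e-01,
         1.17804543e+03],
       [ 0.00000000e+00,  0.00000000e+00,  0.00000000e+00,
         1.00000000e+00]])}
scene {'mtx': array([[475.5518661 ,   0.        , 249.16948542],
       [  0.        , 475.5518661 , 191.16659067],
       [  0.        ,   0.        ,   1.        ]]), 'cam_to_world': array([[-2.77169112e-01, -8.01919357e-01,  5.29247228e-01,
         1.12162703e+03],
       [ 9.60821106e-01, -2.31498356e-01,  1.52418218e-01,
         1.65960301e+02],
       [ 2.92743887e-04,  5.50757529e-01,  8.34665237e-01,
         9.38667034e+02],
       [ 0.00000000e+00,  0.00000000e+00,  0.00000000e+00,
         1.00000000e+00]])}
```

View pics/top0.png

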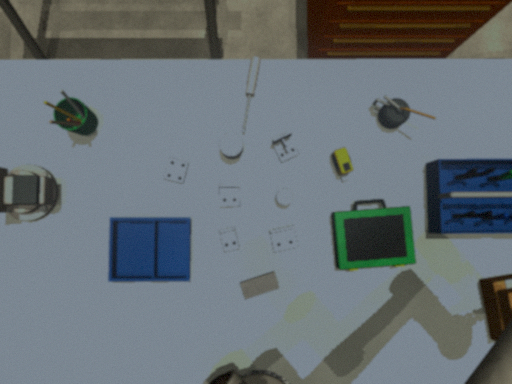

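View pics/scene0.png

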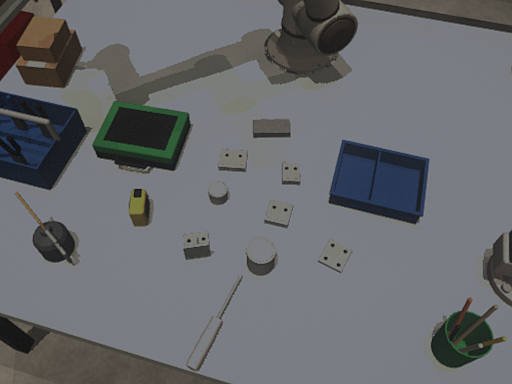

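The top view shows the tray at (150,249) and the three cleats at (230,196), (229,239) and (283,238). The small tin is at (283,198), the plate at (176,170), the big tin at (232,148), the bracket at (285,148) and the tape at (343,160).

```bash
cat > h.py <<'E'
import numpy as np, cv2
def world(z):
    p,d,K,T=z['p'],z['d'],z['mtx'],z['cam_to_world']
    v,u=np.mgrid[:d.shape[0],:d.shape[1]]
    X=np.stack([(u-K[0,2])/K[0,0]*d,-(v-K[1,2])/K[1,1]*d,-d],-1)
    return X@T[:3,:3].T+T[:3,3]
E
python3 - <<'E'
from h import *
z=np.load('top0.npz'); W=world(z)
for n,(u,v,r) in dict(mid=(230,196,18),short=(229,239,18),long=(283,238,20),tin=(283,198,14),plate=(176,170,18),tinbig=(232,148,16),bracket=(285,148,18),tape=(343,160,20),tray=(150,249,50)).items():
    w=W[v-r:v+r,u-r:u+r]; g=np.median(w[...,2])
    bg=np.percentile(w[...,2],20)
    m=(w[...,2]-bg>4.5)&(z['d'][v-r:v+r,u-r:u+r]>0); n_,l,st,c=cv2.connectedComponentsWithStats(m.astype('u1')); 
    k=1+np.argmax(st[1:,4]); q=w[l==k]
    print(n,'bg %.1f'%bg,'n',len(q),'z',np.percentile(q[:,2],[10,50,90,98]).round(1),'rect',[np.round(a,1) for a in cv2.minAreaRect(q[:,:2].astype('f4'))])
p=z['p'][120:290,100:360][:,:,::-1]
cv2.imwrite('pics/crop.png',cv2.convertScaleAbs(cv2.resize(p,None,fx=3,fy=3,interpolation=cv2.INTER_CUBIC),alpha=1.2))
E
```

```text
mid bg -1.5 n 462 z [ 4.6  7.9 13.2 17.6] rect [array([571.5,  75.7]), array([64.2, 59.6]), np.float64(4.3)]
short bg -1.9 n 356 z [ 4.5  7.9 13.9 16.9] rect [array([453.5,  75.9]), array([64.5, 44. ]), np.float64(11.4)]
long bg -1.7 n 558 z [ 4.9  7.8 13.2 16.6] rect [array([453.2, -70.5]), array([63.3, 68.2]), np.float64(14.0)]
tin bg -1.7 n 240 z [32.7 35.4 38.1 39.9] rect [array([563.7, -71.2]), array([44.9, 44.7]), np.float64(24.9)]
plate bg -1.8 n 449 z [ 4.5  7.4 10.3 12.4] rect [array([640.5, 219. ]), array([58. , 64.3]), np.float64(74.1)]
tinbig bg -1.2 n 501 z [43.2 63.4 66.5 67.9] rect [array([704.5,  68.3]), array([73.2, 60.2]), np.float64(10.0)]
bracket bg -1.4 n 455 z [ 4.2  7.  51.5 56.1] rect [array([702.3, -76.1]), array([74.8, 58.5]), np.float64(20.8)]
tape bg -1.5 n 486 z [ 9.  57.1 62.7 65.5] rect [array([ 655.8, -232. ]), array([89.9, 59.1]), np.float64(5.4)]
tray bg -1.4 n 3467 z [ 3.6  6.8 44.8 47. ] rect [array([426. , 285.9]), array([221.5, 171.5]), np.float64(88.8)]
```

View pics/crop.png

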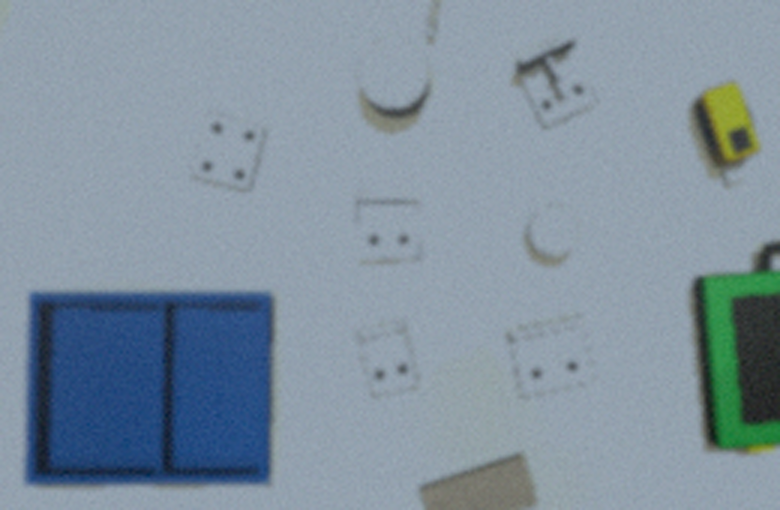

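```bash
cat > p.py <<'E'
# usage: p.py [did sx sy sz tz] [to x y z yaw]... ; commanded pose kept in cmd.json (tool down, yaw of tool x in deg)
import sys,json,os,math
c=json.load(open('cmd.json')) if os.path.exists('cmd.json') else [276.807,-560.337,404.712,206.29]
def apply(c,v):
    t=math.radians(c[3]); a,b,d,r=v
    return [c[0]+200*(a*math.cos(t)+b*math.sin(t)),c[1]+200*(a*math.sin(t)-b*math.cos(t)),c[2]-200*d,c[3]-180*r]
def need(c,x,y,z,w):
    t=math.radians(c[3]); dx,dy=x-c[0],y-c[1]
    return [round(q,3) for q in((dx*math.cos(t)+dy*math.sin(t))/200,(dx*math.sin(t)-dy*math.cos(t))/200,(c[2]-z)/200,(c[3]-w)/180)]
a=sys.argv[1:]
while a:
    k,v=a[0],[float(q) for q in a[1:5]]; a=a[5:]
    if k=='did': c=apply(c,v); json.dump(c,open('cmd.json','w'))
    else:
        n=need(c,*v); print('need',n); c=apply(c,n)
print([round(q,2) for q in c])
E
python3 p.py to 340 -400 380 202 to 400 -240 360 198 to 450 -85 330 194
```

```text
need [-0.638, 0.579, 0.124, 0.024]
need [-0.578, 0.63, 0.1, 0.022]
need [-0.477, 0.659, 0.15, 0.022]
[449.96, -85.06, 329.91, 194.05]
```

Emit:
carry_out:
  rows:
    - [-0.638,0.579,0.124,0,0,0.024,1]
    - [-0.638,0.579,0.124,0,0,0.024,1]
    - [-0.638,0.579,0.124,0,0,0.024,1]
    - [-0.638,0.579,0.124,0,0,0.024,1]

```text
clock: 0.6
position: [340.5, -397.4, 379.4]
ee_rot: [-0.193, 0.981, 0.001, -0.0]
contact_force: [-0.5, -0.4, -0.5]
gripper_width: 85.5
grasp_force: 0.0
```

Emit:
carry_out:
  rows:
    - [-0.578,0.63,0.1,0,0,0.022,1]
    - [-0.578,0.63,0.1,0,0,0.022,1]
    - [-0.578,0.63,0.1,0,0,0.022,1]
    - [-0.578,0.63,0.1,0,0,0.022,1]

```text
clock: 1.1
position: [400.8, -238.4, 359.7]
ee_rot: [-0.158, 0.987, 0.0, -0.0]
contact_force: [-0.1, -0.0, 0.6]
gripper_width: 85.6
grasp_force: 0.0
```

Emit:
carry_out:
  rows:
    - [-0.477,0.659,0.15,0,0,0.022,1]
    - [-0.477,0.659,0.15,0,0,0.022,1]
    - [-0.477,0.659,0.15,0,0,0.022,1]
    - [-0.477,0.659,0.15,0,0,0.022,1]
    - [-0.477,0.659,0.15,0,0,0.022,1]
    - [-0.477,0.659,0.15,0,0,0.022,1]

```text
clock: 1.85
position: [449.8, -86.4, 330.1]
ee_rot: [-0.121, 0.993, -0.0, 0.0]
contact_force: [-0.3, -0.2, 0.4]
gripper_width: 85.6
grasp_force: 0.0
```

```bash
python3 p.py did -0.638 0.579 0.124 0.024 did -0.578 0.63 0.1 0.022 did -0.477 0.659 0.15 0.022
cat > shot.py <<'E'
import sys
from bench import arm
from h import *
from scipy.spatial.transform import Rotation as R
n=sys.argv[1]
s=arm.read_state(); c=arm.calibration('wrist'); p,d=arm.get_image('wrist')
np.savez(n+'.npz',p=p,d=d,mtx=c['mtx'],cam_to_world=c['cam_to_world'])
cv2.imwrite(f'pics/{n}.png',p[:,:,::-1])
x=R.from_quat(s['ee_rot']).as_matrix()
print('t %.2f'%s['clock'],s['position'].round(1),'yaw %.2f'%np.degrees(np.arctan2(x[1,0],x[0,0])),'zaxis',x[:,2].round(4),s['joints'].round(3),'F',s['contact_force'].round(1),'w %.1f'%s['gripper_width'])
E
python3 shot.py w1; python3 -c "
from bench import arm; print(arm.calibration('wrist'))"
```

```text
[449.96, -85.06, 329.91, 194.05]
t 1.85 [449.8 -86.4 330.1] yaw -166.08 zaxis [ 2.e-04 -1.e-04 -1.e+00] [ 0.167  0.176 -0.495  0.    -0.899 -1.495] F [-0.3 -0.2  0.4] w 85.6
{'mtx': array([[297.31863964,   0.        , 255.59190184],
       [  0.        , 297.31863964, 193.9412218 ],
       [  0.        ,   0.        ,   1.        ]]), 'cam_to_world': array([[-2.40406275e-01, -9.22997677e-01, -3.00466491e-01,
         3.73277033e+02],
       [ 9.70671974e-01, -2.28873192e-01, -7.35729576e-02,
        -1.05637462e+02],
       [-8.61056016e-04, -3.09341802e-01,  9.50950529e-01,
         2.99244977e+02],
       [ 0.00000000e+00,  0.00000000e+00,  0.00000000e+00,
         1.00000000e+00]])}
```

View pics/w1.png

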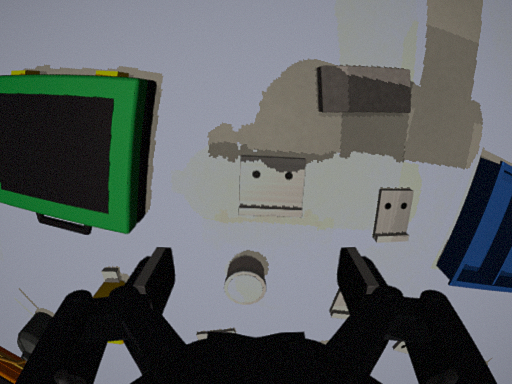

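The wrist view shows the long cleat at (272,185), the short one at (394,214) and the tin at (247,278). The lips are on the near image side (world +x).

```bash
cat >> h.py <<'E'
def fworld(z):
    d,K,T=z['d'],z['mtx'],z['cam_to_world']
    v,u=np.mgrid[:d.shape[0],:d.shape[1]]
    n=cv2.fisheye.undistortPoints(np.stack([u,v],-1).reshape(1,-1,2).astype(float),K,np.zeros(4)).reshape(*d.shape,2)
    X=np.stack([n[...,0]*d,-n[...,1]*d,-d],-1)
    return X@T[:3,:3].T+T[:3,3]
def meas(W,d,box,lo=4.,name='',floor=None):
    u0,u1,v0,v1=box; w=W[v0:v1,u0:u1]; ok=d[v0:v1,u0:u1]>0
    g=np.median(w[ok][np.abs(w[ok][:,2])<4,2]) if floor is None else floor
    m=ok&(w[...,2]-g>lo); m=cv2.morphologyEx(m.astype('u1'),cv2.MORPH_OPEN,np.ones((3,3)))
    n,l,st,_=cv2.connectedComponentsWithStats(m); k=1+np.argmax(st[1:,4]); q=w[l==k]
    r=cv2.minAreaRect(q[:,:2].astype('f4')); 
    t=q[q[:,2]-g>11.5]
    out=dict(floor=round(float(g),1),z=np.percentile(q[:,2]-g,[5,50,95]).round(1),rect=[np.round(a,1) for a in r],n=len(q))
    if len(t)>10: out['high']=t[:,:2].mean(0).round(1); out['highrect']=[np.round(a,1) for a in cv2.minAreaRect(t[:,:2].astype('f4'))]
    print(name,out)
E
python3 - <<'E'
from h import *
z=np.load('w1.npz'); W=fworld(z)
for n,b in dict(long=(225,318,140,228),short=(362,425,178,252),tin=(215,280,240,310)).items(): meas(W,z['d'],b,name=n)
E
```

```text
long {'floor': -0.0, 'z': array([ 6.9,  8.1, 15.5]), 'rect': [array([452.9, -69.4]), array([59.9, 66.7]), np.float64(11.2)], 'n': 3769, 'high': array([477.6, -65.2]), 'highrect': [array([477.9, -64.6]), array([ 8.9, 66.1]), np.float64(10.9)]}
short {'floor': -0.1, 'z': array([ 6.6,  8.1, 15.6]), 'rect': [array([452.4,  76.1]), array([60.5, 43.4]), np.float64(14.0)], 'n': 1713, 'high': array([477.1,  81.3]), 'highrect': [array([477.4,  82.3]), array([ 9.1, 42.4]), np.float64(13.5)]}
tin {'floor': 0.1, 'z': array([ 8.8, 35.8, 37.2]), 'rect': [array([563.3, -71.5]), array([46. , 44.9]), np.float64(13.6)], 'n': 1606, 'high': array([558. , -72.1]), 'highrect': [array([563.3, -71.5]), array([46. , 44.9]), np.float64(13.6)]}
```

```bash
python3 p.py to 455.8 -68.8 169 191
```

```text
need [-0.048, 0.072, 0.805, 0.017]
[455.78, -68.76, 168.91, 190.99]
```

Emit:
carry_out:
  rows:
    - [-0.048,0.072,0.2,0,0,0.017,1]
    - [-0.048,0.072,0.45,0,0,0.017,1]
    - [-0.048,0.072,0.65,0,0,0.017,1]
    - [-0.048,0.072,0.75,0,0,0.017,1]
    - [-0.048,0.072,0.805,0,0,0.017,1]
    - [-0.048,0.072,0.805,0,0,0.017,1]

```text
clock: 2.65
position: [455.9, -69.2, 168.7]
ee_rot: [-0.095, 0.995, -0.0, -0.0]
contact_force: [-1.2, 0.2, -0.7]
gripper_width: 85.4
grasp_force: 0.0
```

Emit:
carry_out:
  rows:
    - [0,0,0,0,0,0,0.7]
    - [0,0,0,0,0,0,0.5]
    - [0,0,0,0,0,0,0.4]
    - [0,0,0,0,0,0,0.4]

```text
clock: 3.15
position: [456.2, -68.7, 170.6]
ee_rot: [-0.096, 0.995, 0.0, 0.001]
contact_force: [-2.1, 0.5, 7.4]
gripper_width: 63.3
grasp_force: 63.7
```

```bash
python3 p.py did -0.048 0.072 0.805 0.017; python3 shot.py w2
```

```text
[455.78, -68.76, 168.91, 190.99]
t 3.15 [456.2 -68.7 170.6] yaw -169.00 zaxis [ 2.7e-03  3.0e-04 -1.0e+00] [ 2.040e-01  4.420e-01 -6.600e-01  1.000e-03 -4.660e-01 -1.584e+00] F [-2.1  0.5  7.4] w 63.3
```

View pics/w2.png

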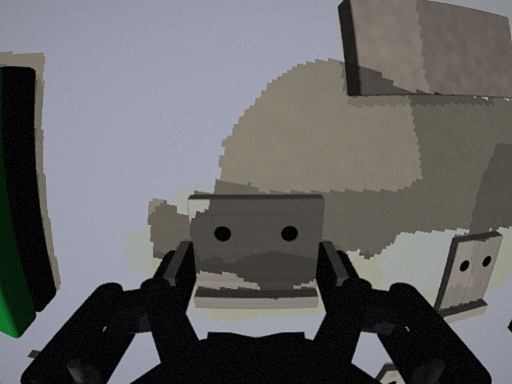

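The long cleat sits squarely between the fingers, and the tips press the table slightly. I'll lift and carry it towards the tray.

```bash
python3 p.py to 450 -50 300 191 to 400 120 330 231 to 340 250 340 270
```

```text
need [0.01, 0.098, -0.655, -0.0]
need [0.084, 0.882, -0.15, -0.222]
need [-0.316, 0.642, -0.05, -0.217]
[340.06, 250.03, 339.91, 270.01]
```

Emit:
carry_out:
  rows:
    - [0,0,-0.05,0,0,0,0.2]
    - [0.01,0.05,-0.2,0,0,0,0.2]
    - [0.01,0.098,-0.4,0,0,0,0.2]
    - [0.01,0.098,-0.6,0,0,0,0.2]
    - [0.01,0.098,-0.655,0,0,0,0.2]
    - [0.01,0.098,-0.655,0,0,0,0.2]

```text
clock: 3.95
position: [449.6, -50.0, 300.2]
ee_rot: [-0.095, 0.995, 0.0, 0.001]
contact_force: [0.5, -0.0, -2.9]
gripper_width: 63.4
grasp_force: 67.1
```

Emit:
carry_out:
  rows:
    - [0.015,0.16,-0.03,0,0,-0.04,0.2]
    - [0.03,0.36,-0.06,0,0,-0.09,0.2]
    - [0.05,0.56,-0.09,0,0,-0.14,0.2]
    - [0.07,0.76,-0.12,0,0,-0.19,0.2]
    - [0.084,0.882,-0.15,0,0,-0.222,0.2]
    - [0.084,0.882,-0.15,0,0,-0.222,0.2]

```text
clock: 4.7
position: [399.5, 120.9, 328.6]
ee_rot: [-0.431, 0.902, -0.0, -0.001]
contact_force: [-0.5, 0.7, -2.6]
gripper_width: 63.3
grasp_force: 67.2
```

Emit:
carry_out:
  rows:
    - [-0.06,0.13,-0.01,0,0,-0.04,0.2]
    - [-0.12,0.26,-0.02,0,0,-0.09,0.2]
    - [-0.2,0.4,-0.03,0,0,-0.14,0.2]
    - [-0.26,0.54,-0.04,0,0,-0.18,0.2]
    - [-0.316,0.642,-0.05,0,0,-0.217,0.2]
    - [-0.316,0.642,-0.05,0,0,-0.217,0.2]
    - [-0.316,0.642,-0.05,0,0,-0.217,0.2]

```text
clock: 5.58
position: [340.2, 249.0, 338.8]
ee_rot: [-0.706, 0.708, -0.0, -0.002]
contact_force: [0.3, -0.1, -2.4]
gripper_width: 63.2
grasp_force: 67.2
```

```bash
python3 p.py did 0.01 0.098 -0.655 0 did 0.084 0.882 -0.15 -0.222 did -0.316 0.642 -0.05 -0.217; python3 shot.py w3
```

```text
[340.06, 250.03, 339.91, 270.01]
t 5.58 [340.2 249.  338.8] yaw -90.15 zaxis [-0.0019 -0.0025 -1.    ] [ 1.02   0.103 -0.56  -0.    -0.912 -1.023] F [ 0.3 -0.1 -2.4] w 63.2
```

View pics/w3.png

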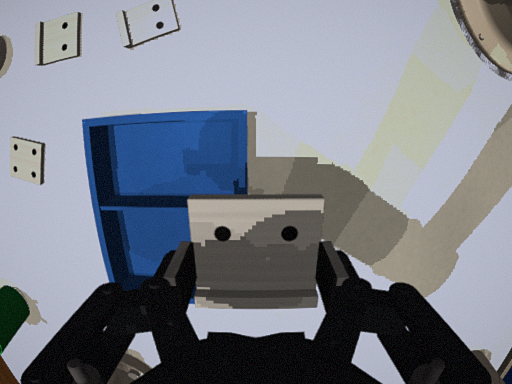

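In this view the tray's small compartment is at (170,155), the divider at (145,203) and the +x wall at (95,200). The cleat is held square.

Run:
```python
from h import *
z=np.load('top0.npz'); W=world(z); m=np.zeros(z['d'].shape,bool); m[210:290,100:200]=1
q=W[m&(W[...,2]>34)&(W[...,2]<50)]
r=cv2.minAreaRect(q[:,:2].astype('f4')); print('top',r,len(q))
z=np.load('w3.npz'); W=fworld(z); p=z['p'].astype(int); blue=(p[...,2]>p[...,0]+40)&(z['d']>0)
m=np.zeros(blue.shape,bool); m[100:300,75:260]=1; m[190:,185:]=0
q=W[m&blue&(W[...,2]>38)&(W[...,2]<52)]; print(len(q),np.percentile(q[:,2],[50,95,99]))
f=W[m&blue&(W[...,2]<10)]; print('floor',np.median(f[:,2]))
# rim top only
t=q[q[:,2]>42.5]
r=cv2.minAreaRect(t[:,:2].astype('f4')); print('w',r, cv2.boxPoints(r).round(1).tolist())
dv=q[(q[:,2]>39)&(q[:,2]<43)]; 
h,e=np.histogram(q[:,1],bins=np.arange(170,390,4)); print([(int(a),int(b)) for a,b in zip(e,h) if b>15])
h,e=np.histogram(q[:,0],bins=np.arange(330,520,4)); print([(int(a),int(b)) for a,b in zip(e,h) if b>15])
# edge fits: -y outer edge per x-bin; +x outer edge per y-bin
xs=np.arange(370,490,10); e1=[(x+5,t[(t[:,0]>x)&(t[:,0]<x+10),1].min()) for x in xs if ((t[:,0]>x)&(t[:,0]<x+10)).sum()>3]
ys=np.arange(200,350,10); e2=[(y+5,t[(t[:,1]>y)&(t[:,1]<y+10),0].max()) for y in ys if ((t[:,1]>y)&(t[:,1]<y+10)).sum()>3]
for e in(e1,e2):
    e=np.array(e); print(e.round(1).tolist(), np.polyfit(e[:,0],e[:,1],1))
```

```text
top ((429.27288818359375, 279.3786926269531), (209.1769256591797, 162.21632385253906), 89.4869613647461) 1143
3441 [44.88455267 46.14155814 46.61979163]
floor 4.0190752975552755
w ((431.1528015136719, 269.0833740234375), (186.48605346679688, 164.05294799804688), 89.448974609375) [[348.20001220703125, 176.60000610351562], [512.2999877929688, 175.10000610351562], [514.0999755859375, 361.5], [350.0, 363.1000061035156]]
[(174, 328), (178, 713), (182, 441), (186, 64), (190, 72), (194, 64), (198, 72), (202, 65), (206, 67), (210, 68), (214, 64), (218, 70), (222, 64), (226, 54), (230, 66), (234, 58), (238, 53), (242, 54), (246, 46), (250, 28), (254, 25), (258, 26), (262, 25), (266, 245), (270, 160), (274, 22), (278, 24), (282, 24), (286, 22), (290, 21), (294, 23), (298, 20), (302, 19), (306, 22), (310, 21), (314, 18), (318, 24), (322, 18), (326, 20), (330, 20), (334, 22), (338, 21), (342, 18), (346, 19), (350, 19), (354, 16), (358, 16)]
[(346, 135), (350, 359), (354, 202), (358, 40), (362, 41), (366, 40), (370, 45), (374, 41), (378, 39), (382, 42), (386, 40), (390, 41), (394, 36), (398, 40), (402, 38), (406, 39), (410, 53), (414, 54), (418, 54), (422, 51), (426, 54), (430, 53), (434, 52), (438, 44), (442, 54), (446, 51), (450, 50), (454, 49), (458, 52), (462, 45), (466, 43), (470, 47), (474, 42), (478, 45), (482, 42), (486, 44), (490, 40), (494, 40), (498, 41), (502, 351), (506, 507), (510, 265)]
[[375.0, 176.4], [385.0, 176.8], [395.0, 176.4], [405.0, 176.4], [415.0, 176.3], [425.0, 176.2], [435.0, 176.2], [445.0, 176.2], [455.0, 176.1], [465.0, 176.0], [475.0, 176.1], [485.0, 176.0]] [-5.38333592e-03  1.78577186e+02]
[[205.0, 512.0], [215.0, 511.6], [225.0, 511.9], [235.0, 512.0], [245.0, 512.4], [255.0, 512.1], [265.0, 512.9], [275.0, 512.3], [285.0, 512.3], [295.0, 512.4], [305.0, 512.5], [315.0, 512.4], [325.0, 513.7], [335.0, 513.0], [345.0, 513.2]] [1.01931613e-02 5.09644693e+02]
```

```bash
python3 p.py to 430 333.5 270 270 to 430 333.5 175 270
```

```text
need [-0.417, -0.45, 0.35, 0.0]
need [-0.0, 0.0, 0.475, 0.0]
[430.04, 333.45, 174.91, 270.01]
```

Emit:
carry_out:
  rows:
    - [-0.12,-0.13,0.05,0,0,0,0.2]
    - [-0.25,-0.27,0.15,0,0,0,0.2]
    - [-0.36,-0.39,0.25,0,0,0,0.2]
    - [-0.417,-0.45,0.35,0,0,0,0.2]
    - [-0.417,-0.45,0.35,0,0,0,0.2]
    - [-0.417,-0.45,0.35,0,0,0,0.2]

```text
clock: 6.38
position: [430.2, 332.5, 270.0]
ee_rot: [-0.707, 0.708, -0.0, -0.0]
contact_force: [0.2, 0.1, -2.9]
gripper_width: 63.3
grasp_force: 67.2
```

Emit:
carry_out:
  rows:
    - [0,0,0.15,0,0,0,0.2]
    - [0,0,0.3,0,0,0,0.2]
    - [0,0,0.4,0,0,0,0.2]
    - [0,0,0.45,0,0,0,0.2]
    - [0,0,0.475,0,0,0,0.2]
    - [0,0,0.475,0,0,0,0.2]
    - [0,0,0.475,0,0,0,0.2]

```text
clock: 7.25
position: [430.3, 333.7, 175.7]
ee_rot: [0.707, -0.707, -0.0, -0.001]
contact_force: [0.4, 0.1, -3.3]
gripper_width: 63.5
grasp_force: 67.2
```

Emit:
carry_out:
  rows:
    - [0,0,0.004,0,0,0,0.2]
    - [0,0,0.008,0,0,0,0.2]
    - [0,0,0.008,0,0,0,0.2]

```text
clock: 7.62
position: [430.2, 333.7, 174.8]
ee_rot: [0.707, -0.707, 0.0, -0.001]
contact_force: [-2.2, -1.1, 6.3]
gripper_width: 63.7
grasp_force: 68.2
```

Contact is made. I'll open, rise, and take a look.

Emit:
carry_out:
  rows:
    - [0,0,0.005,0,0,0,0.6]
    - [0,0,0,0,0,0,0.75]
    - [0,0,0,0,0,0,0.85]
    - [0,0,-0.1,0,0,0,1]
    - [0,0,-0.3,0,0,0,1]
    - [0,0,-0.55,0,0,0,1]
    - [0,0,-0.75,0,0,0,1]
    - [0.2,0,-0.75,0,0,0,1]
    - [0.2,0,-0.75,0,0,0,1]
    - [0.2,0,-0.75,0,0,0,1]

```text
clock: 8.88
position: [430.2, 293.5, 323.3]
ee_rot: [-0.707, 0.707, -0.0, 0.0]
contact_force: [-0.2, -0.1, 0.2]
gripper_width: 85.5
grasp_force: 0.0
```

```bash
python3 p.py did -0.417 -0.45 0.35 0 did 0 0 0.475 0 did 0 0 0.008 0 did 0.2 0 -0.75 0; python3 shot.py w4
```

```text
[430.05, 293.45, 323.31, 270.01]
t 8.88 [430.2 293.5 323.3] yaw -90.00 zaxis [ 2.e-04  1.e-04 -1.e+00] [ 0.911  0.286 -0.363  0.    -0.922 -0.911] F [-0.2 -0.1  0.2] w 85.5
```

View pics/w4.png

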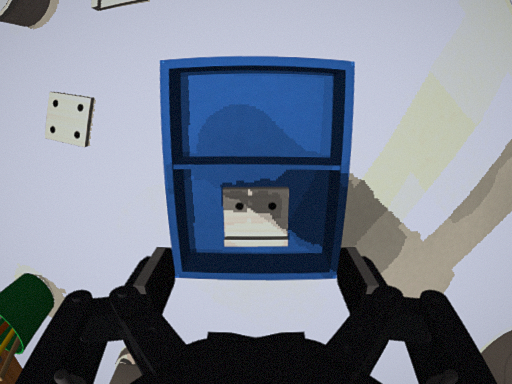

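The long cleat lies in the large compartment at (256,217), lip to +y, square.

```bash
python3 - <<'E'
from h import *
z=np.load('w4.npz'); W=fworld(z)
meas(W,z['d'],(205,305,178,255),name='long',floor=4.)
E
python3 p.py to 480 200 330 310 to 550 80 330 360
```

```text
long {'floor': 4.0, 'z': array([ 6.7,  8. , 15.5]), 'rect': [array([431. , 329.2]), array([66.4, 61.5]), np.float64(0.3)], 'n': 3815, 'high': array([430.7, 354.8]), 'highrect': [array([430.9, 355.3]), array([65.4,  9.4]), np.float64(0.3)]}
need [0.467, -0.25, -0.033, -0.222]
need [0.685, 0.118, -0.0, -0.278]
[549.99, 79.9, 329.91, 360.01]
```

Emit:
carry_out:
  rows:
    - [0.467,-0.25,-0.033,0,0,-0.222,1]
    - [0.467,-0.25,-0.033,0,0,-0.222,1]
    - [0.467,-0.25,-0.033,0,0,-0.222,1]
    - [0.467,-0.25,-0.033,0,0,-0.222,1]
    - [0.467,-0.25,-0.033,0,0,-0.222,1]

```text
clock: 9.55
position: [480.4, 200.6, 329.4]
ee_rot: [0.906, -0.424, -0.0, 0.0]
contact_force: [-0.7, -0.2, -0.2]
gripper_width: 85.6
grasp_force: 0.0
```

Emit:
carry_out:
  rows:
    - [0.685,0.118,0,0,0,-0.278,1]
    - [0.685,0.118,0,0,0,-0.278,1]
    - [0.685,0.118,0,0,0,-0.278,1]
    - [0.685,0.118,0,0,0,-0.278,1]
    - [0.685,0.118,0,0,0,-0.278,1]
    - [0.685,0.118,0,0,0,-0.278,1]
    - [0.685,0.118,0,0,0,-0.278,1]

```text
clock: 10.42
position: [550.1, 80.3, 329.7]
ee_rot: [1.0, -0.001, -0.0, 0.0]
contact_force: [-0.4, 0.3, -0.7]
gripper_width: 85.3
grasp_force: 0.0
```

```bash
python3 p.py did 0.467 -0.25 -0.033 -0.222 did 0.685 0.118 0 -0.278; python3 shot.py w5
```

```text
[549.99, 79.9, 329.91, 360.01]
t 10.43 [550.1  80.3 329.7] yaw -0.16 zaxis [-3.e-04 -1.e-04 -1.e+00] [ 0.437  0.335 -0.271  0.    -0.966  1.131] F [-0.4  0.3 -0.7] w 85.3
```

View pics/w5.png

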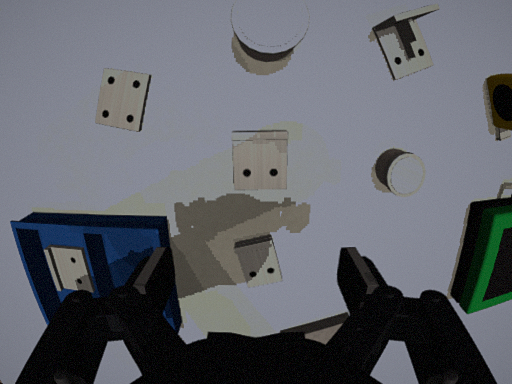

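The mid cleat is at (260,160) with its lip to +x, the tin at (403,173) and the short cleat at (258,260).

```bash
python3 - <<'E'
from h import *
z=np.load('w5.npz'); W=fworld(z)
for n,b in dict(mid=(222,300,118,200),short=(225,290,228,292),tin=(368,432,140,203)).items(): meas(W,z['d'],b,name=n)
E
python3 p.py to 574.5 76 172 360
```

```text
mid {'floor': -0.1, 'z': array([ 6.9,  8.2, 15.8]), 'rect': [array([570.7,  76. ]), array([60.1, 54. ]), np.float64(1.1)], 'n': 3156, 'high': array([596.7,  76.6]), 'highrect': [array([596.6,  76.4]), array([ 8.3, 53.8]), np.float64(1.0)]}
short {'floor': -0.2, 'z': array([ 6.8,  8.2, 15.9]), 'rect': [array([452.4,  76.5]), array([61.2, 42.9]), np.float64(14.0)], 'n': 1730, 'high': array([478.3,  82.8]), 'highrect': [array([477.5,  82.9]), array([ 8.8, 42.5]), np.float64(14.4)]}
tin {'floor': 0.0, 'z': array([10.3, 36. , 37.4]), 'rect': [array([564. , -70.7]), array([45.6, 45.2]), np.float64(79.1)], 'n': 1770, 'high': array([565.5, -66.6]), 'highrect': [array([564. , -70.7]), array([45.6, 45.2]), np.float64(79.1)]}
need [0.123, 0.02, 0.79, 0.0]
[574.59, 75.91, 171.91, 360.01]
```

```bash
python3 p.py to 573.7 76 174.5 361
```

```text
need [0.119, 0.02, 0.777, -0.006]
[573.79, 75.91, 174.51, 361.09]
```

Emit:
carry_out:
  rows:
    - [0.119,0.02,0.25,0,0,-0.006,1]
    - [0.119,0.02,0.5,0,0,-0.006,1]
    - [0.119,0.02,0.65,0,0,-0.006,1]
    - [0.119,0.02,0.74,0,0,-0.006,1]
    - [0.119,0.02,0.777,0,0,-0.006,1]
    - [0.119,0.02,0.777,0,0,-0.006,1]

```text
clock: 11.22
position: [574.0, 76.1, 174.5]
ee_rot: [1.0, 0.009, -0.0, 0.0]
contact_force: [-0.6, -0.3, -0.5]
gripper_width: 85.3
grasp_force: 0.0
```

Emit:
carry_out:
  rows:
    - [0,0,0,0,0,0,0.6]
    - [0,0,0,0,0,0,0.3]
    - [0,0,0,0,0,0,0.1]
    - [0,0,0,0,0,0,0]
    - [0,0,0,0,0,0,0]

```text
clock: 11.85
position: [574.1, 76.1, 176.2]
ee_rot: [1.0, 0.01, 0.001, -0.0]
contact_force: [-2.6, 0.2, 5.8]
gripper_width: 50.0
grasp_force: 61.0
```

```bash
python3 p.py did 0.119 0.02 0.777 -0.006 to 570 90 300 361 to 490 220 320 315 to 431 312.5 290 270.3 to 431 312.5 190 270.3
```

```text
need [-0.018, -0.071, -0.627, 0.0]
need [-0.387, -0.657, -0.1, 0.256]
need [-0.536, -0.119, 0.15, 0.248]
need [0.0, 0.0, 0.5, 0.0]
[431.04, 312.56, 189.91, 270.37]
```

Emit:
carry_out:
  rows:
    - [0,0,-0.05,0,0,0,0]
    - [0,-0.03,-0.2,0,0,0,0]
    - [-0.018,-0.071,-0.4,0,0,0,0]
    - [-0.018,-0.071,-0.58,0,0,0,0]
    - [-0.018,-0.071,-0.627,0,0,0,0]
    - [-0.018,-0.071,-0.627,0,0,0,0]

```text
clock: 12.6
position: [569.5, 89.8, 299.6]
ee_rot: [1.0, 0.009, -0.0, -0.0]
contact_force: [-0.1, -0.0, -3.2]
gripper_width: 50.4
grasp_force: 62.8
```

Emit:
carry_out:
  rows:
    - [-0.06,-0.1,-0.02,0,0,0.04,0]
    - [-0.14,-0.24,-0.04,0,0,0.09,0]
    - [-0.22,-0.38,-0.06,0,0,0.14,0]
    - [-0.3,-0.52,-0.08,0,0,0.19,0]
    - [-0.36,-0.61,-0.1,0,0,0.23,0]
    - [-0.387,-0.657,-0.1,0,0,0.256,0]
    - [-0.387,-0.657,-0.1,0,0,0.256,0]

```text
clock: 13.48
position: [489.4, 220.1, 318.0]
ee_rot: [0.924, -0.382, -0.001, 0.002]
contact_force: [-0.5, -0.3, -2.6]
gripper_width: 50.2
grasp_force: 62.8
```

Emit:
carry_out:
  rows:
    - [-0.08,-0.02,0.02,0,0,0.04,0]
    - [-0.18,-0.04,0.05,0,0,0.09,0]
    - [-0.3,-0.07,0.08,0,0,0.14,0]
    - [-0.42,-0.09,0.11,0,0,0.19,0]
    - [-0.5,-0.11,0.14,0,0,0.23,0]
    - [-0.536,-0.119,0.15,0,0,0.248,0]
    - [-0.536,-0.119,0.15,0,0,0.248,0]
    - [-0.536,-0.119,0.15,0,0,0.248,0]

```text
clock: 14.48
position: [431.4, 311.9, 289.3]
ee_rot: [0.71, -0.705, 0.0, 0.001]
contact_force: [0.1, -0.3, -2.0]
gripper_width: 50.2
grasp_force: 62.9
```

```bash
python3 p.py did -0.018 -0.071 -0.627 0 did -0.387 -0.657 -0.1 0.256 did -0.536 -0.119 0.15 0.248; python3 shot.py w6
python3 - <<'E'
from h import *
z=np.load('w6.npz'); W=fworld(z)
# held cleat: points high up
m=(W[...,2]>105)&(W[...,2]<138)&(z['d']>0); m[:,:188]=0;m[:,330:]=0;m[320:]=0
v,u=np.nonzero(m);print(len(v),u.min(),u.max(),v.min(),v.max())
q=W[m];print(np.percentile(q[:,2],[5,50,95]),cv2.minAreaRect(q[:,:2].astype('f4')))
E
```

```text
[431.04, 312.56, 289.91, 270.37]
t 14.47 [431.4 311.9 289.3] yaw -89.60 zaxis [-8.0e-04 -1.1e-03 -1.0e+00] [ 0.931  0.345 -0.376 -0.    -0.851 -0.924] F [ 0.1 -0.3 -2. ] w 50.2
10708 188 329 206 305
[119.63941048 121.12447533 129.6013009 ] ((430.4458312988281, 315.633056640625), (71.88973999023438, 61.40966796875), 0.03909584879875183)
```

View pics/w6.png

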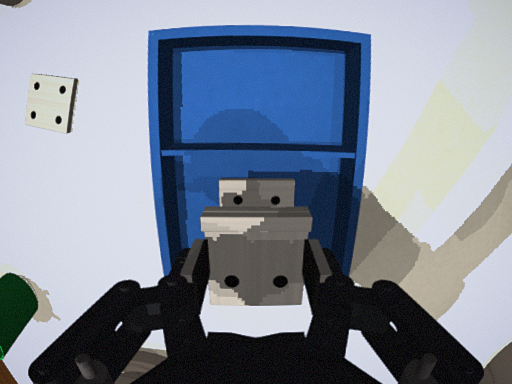

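The mid cleat is held level with its lip to −y, square above the long one. I'll lower it.

Emit:
carry_out:
  rows:
    - [0,0,0.15,0,0,0,0]
    - [0,0,0.3,0,0,0,0]
    - [0,0,0.41,0,0,0,0]
    - [0,0,0.47,0,0,0,0]
    - [0,0,0.495,0,0,0,0]
    - [0,0,0.505,0,0,0,0]
    - [0,0,0.51,0,0,0,0]
    - [0,0,0.51,0,0,0,0]

```text
clock: 15.52
position: [431.2, 312.7, 188.5]
ee_rot: [0.709, -0.705, -0.0, -0.001]
contact_force: [0.3, -0.3, -2.3]
gripper_width: 50.0
grasp_force: 62.9
```

Emit:
carry_out:
  rows:
    - [0,0,0.004,0,0,0,0]
    - [0,0,0.006,0,0,0,0]
    - [0,0,0.006,0,0,0,0]

```text
clock: 15.9
position: [431.2, 312.8, 188.3]
ee_rot: [0.71, -0.705, 0.0, -0.001]
contact_force: [-2.7, -1.7, 6.9]
gripper_width: 50.3
grasp_force: 65.1
```

Emit:
carry_out:
  rows:
    - [0,0,-0.005,0,0,0,0.3]
    - [0,0,-0.005,0,0,0,0.5]
    - [0,0,-0.01,0,0,0,0.7]
    - [0,0,-0.1,0,0,0,1]
    - [0,0,-0.3,0,0,0,1]
    - [0,0,-0.5,0,0,0,1]
    - [0,0,-0.7,0,0,0,1]
    - [0.1,0,-0.7,0,0,0,1]
    - [0.1,0,-0.7,0,0,0,1]
    - [0.1,0,-0.7,0,0,0,1]

```text
clock: 17.15
position: [431.1, 292.2, 325.6]
ee_rot: [0.709, -0.705, 0.0, 0.001]
contact_force: [-0.4, 0.5, -0.2]
gripper_width: 85.1
grasp_force: 0.0
```

```bash
python3 p.py did 0 0 0.51 0 did 0 0 0.006 0 did 0.1 0 -0.7 0; python3 shot.py w7
python3 - <<'E'
from h import *
z=np.load('w7.npz'); W=fworld(z)
m=(z['d']>0)&(W[...,2]>10)&(W[...,2]<30)&(abs(W[...,0]-431)<36)&(W[...,1]>280)&(W[...,1]<365)
for lo,hi in((10,14),(18,22),(25.5,30)):
    k=m&(W[...,2]>lo)&(W[...,2]<hi); q=W[k]; q=W[cv2.morphologyEx(k.astype('u1'),cv2.MORPH_OPEN,np.ones((3,3)))>0]
    print(lo,len(q),np.median(q[:,2]),cv2.minAreaRect(q[:,:2].astype('f4')),q[:,1].min(),q[:,1].max())
    if lo==18: print('tilt',np.linalg.lstsq(np.c_[q[:,:2],np.ones(len(q))],q[:,2],rcond=None)[0])
E
```

```text
[431.17, 292.56, 326.71, 270.37]
t 17.15 [431.1 292.2 325.6] yaw -89.66 zaxis [-0.0014 -0.0016 -1.    ] [ 0.908  0.284 -0.359 -0.    -0.93  -0.901] F [-0.4  0.5 -0.2] w 85.1
10 496 11.780579544572106 ((430.9876708984375, 325.3313293457031), (52.97815704345703, 66.57514953613281), 89.93978881835938) 298.87413380824444 351.85455116006193
18 2892 19.727058796130706 ((430.85546875, 327.91949462890625), (65.8310775756836, 62.37322998046875), 0.1716190129518509) 296.69780200395206 359.17383292464814
tilt [ 8.05901517e-04 -4.11130775e-03  2.07282353e+01]
25.5 500 27.255262926963496 ((431.74029541015625, 290.27862548828125), (52.955326080322266, 8.338069915771484), 0.2543414831161499) 286.01844174384206 294.4728329434074
```

View pics/w7.png

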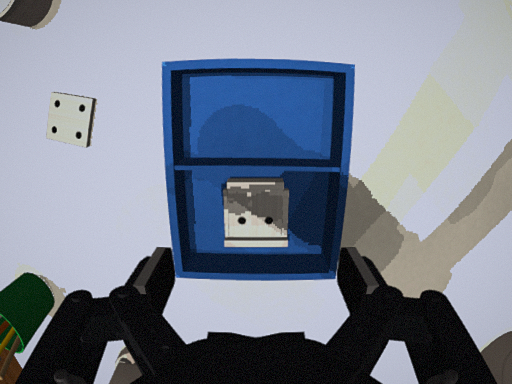

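The mid cleat lies flat (leg top 19.7 mm, no tilt), set back 13.4 mm from the long one's lip. Next is the short cleat.

```bash
python3 p.py to 440 180 320 230 to 455.3 77 300 193.8 to 455.3 77 184 193.8
```

```text
need [0.563, -0.041, 0.034, 0.224]
need [0.346, -0.389, 0.1, 0.201]
need [0.0, -0.0, 0.58, 0.0]
[455.31, 77.01, 183.91, 193.87]
```

Emit:
carry_out:
  rows:
    - [0.563,-0.041,0.034,0,0,0.224,1]
    - [0.563,-0.041,0.034,0,0,0.224,1]
    - [0.563,-0.041,0.034,0,0,0.224,1]
    - [0.563,-0.041,0.034,0,0,0.224,1]
    - [0.563,-0.041,0.034,0,0,0.224,1]

```text
clock: 17.82
position: [440.2, 180.1, 319.2]
ee_rot: [-0.424, 0.906, -0.0, -0.001]
contact_force: [0.5, 0.3, -0.1]
gripper_width: 85.3
grasp_force: 0.0
```

Emit:
carry_out:
  rows:
    - [0.346,-0.389,0.1,0,0,0.201,1]
    - [0.346,-0.389,0.1,0,0,0.201,1]
    - [0.346,-0.389,0.1,0,0,0.201,1]
    - [0.346,-0.389,0.1,0,0,0.201,1]
    - [0.346,-0.389,0.1,0,0,0.201,1]
    - [0.346,-0.389,0.1,0,0,0.201,1]

```text
clock: 18.58
position: [455.4, 77.3, 299.7]
ee_rot: [-0.122, 0.993, -0.0, -0.0]
contact_force: [-0.3, 0.7, 0.1]
gripper_width: 85.5
grasp_force: 0.0
```

Emit:
carry_out:
  rows:
    - [0,0,0.2,0,0,0,1]
    - [0,0,0.4,0,0,0,1]
    - [0,0,0.52,0,0,0,1]
    - [0,0,0.58,0,0,0,1]
    - [0,0,0.58,0,0,0,1]
    - [0,0,0.58,0,0,0,0.4]
    - [0,0,0.58,0,0,0,0.2]

```text
clock: 19.45
position: [455.6, 77.2, 184.9]
ee_rot: [-0.121, 0.993, 0.0, 0.001]
contact_force: [0.7, 0.7, -0.2]
gripper_width: 52.1
grasp_force: 0.0
```

Emit:
carry_out:
  rows:
    - [0,0,0,0,0,0,0]
    - [0,0,0,0,0,0,-0.2]
    - [0,0,0,0,0,0,-0.3]
    - [0,0,0,0,0,0,-0.3]

```text
clock: 19.95
position: [455.3, 77.0, 183.9]
ee_rot: [-0.121, 0.993, -0.0, -0.0]
contact_force: [0.4, -0.1, 0.4]
gripper_width: 30.1
grasp_force: 0.0
```

The fingers closed above the cleat, so the tips are higher than I assumed. I'll reopen and go lower.

Emit:
carry_out:
  rows:
    - [0,0,0,0,0,0,1]
    - [0,0,0,0,0,0,1]
    - [0,0,0,0,0,0,1]
    - [0,0,0,0,0,0,1]
    - [0,0,0.03,0,0,0,0.6]
    - [0,0,0.055,0,0,0,0.5]
    - [0,0,0.055,0,0,0,0.5]

```text
clock: 20.82
position: [455.1, 76.9, 172.3]
ee_rot: [-0.121, 0.993, -0.0, -0.001]
contact_force: [-0.2, 0.6, -0.0]
gripper_width: 64.1
grasp_force: 0.0
```

Emit:
carry_out:
  rows:
    - [0,0,0,0,0,0,0.3]
    - [0,0,0,0,0,0,0.1]
    - [0,0,0,0,0,0,-0.1]
    - [0,0,0,0,0,0,-0.3]
    - [0,0,0,0,0,0,-0.3]

```text
clock: 21.45
position: [455.4, 77.0, 173.5]
ee_rot: [-0.121, 0.993, 0.0, 0.0]
contact_force: [-1.5, 0.7, 5.4]
gripper_width: 39.9
grasp_force: 60.4
```

```bash
python3 p.py did 0.563 -0.041 0.034 0.224 did 0.346 -0.389 0.1 0.201 did 0 0 0.58 0 did 0 0 0.055 0 to 455 85 300 193.9 to 445 220 320 232 to 431.7 333.3 300 270.2
```

```text
need [-0.008, 0.039, -0.635, -0.0]
need [-0.113, 0.667, -0.1, -0.212]
need [-0.406, 0.401, 0.1, -0.212]
[431.69, 333.25, 299.91, 270.19]
```

Emit:
carry_out:
  rows:
    - [0,0,-0.05,0,0,0,-0.3]
    - [0,0.01,-0.2,0,0,0,-0.3]
    - [-0.008,0.039,-0.4,0,0,0,-0.3]
    - [-0.008,0.039,-0.58,0,0,0,-0.3]
    - [-0.008,0.039,-0.635,0,0,0,-0.3]
    - [-0.008,0.039,-0.635,0,0,0,-0.3]

```text
clock: 22.2
position: [454.7, 84.8, 299.9]
ee_rot: [-0.12, 0.993, 0.0, 0.0]
contact_force: [-0.2, -1.1, -2.2]
gripper_width: 40.0
grasp_force: 61.1
```

Emit:
carry_out:
  rows:
    - [-0.02,0.11,-0.02,0,0,-0.04,-0.3]
    - [-0.05,0.26,-0.05,0,0,-0.09,-0.3]
    - [-0.07,0.41,-0.07,0,0,-0.14,-0.3]
    - [-0.1,0.56,-0.1,0,0,-0.18,-0.3]
    - [-0.113,0.667,-0.1,0,0,-0.212,-0.3]
    - [-0.113,0.667,-0.1,0,0,-0.212,-0.3]

```text
clock: 22.95
position: [444.6, 220.7, 317.8]
ee_rot: [-0.439, 0.898, -0.0, -0.002]
contact_force: [-1.0, -0.2, -1.8]
gripper_width: 39.8
grasp_force: 61.1
```

Emit:
carry_out:
  rows:
    - [-0.08,0.08,0.02,0,0,-0.04,-0.3]
    - [-0.17,0.17,0.05,0,0,-0.09,-0.3]
    - [-0.26,0.26,0.07,0,0,-0.14,-0.3]
    - [-0.34,0.34,0.1,0,0,-0.18,-0.3]
    - [-0.406,0.401,0.1,0,0,-0.212,-0.3]
    - [-0.406,0.401,0.1,0,0,-0.212,-0.3]
    - [-0.406,0.401,0.1,0,0,-0.212,-0.3]

```text
clock: 23.82
position: [431.6, 332.2, 298.9]
ee_rot: [0.707, -0.707, 0.0, 0.001]
contact_force: [-0.0, -0.4, -2.0]
gripper_width: 40.0
grasp_force: 61.1
```

```bash
python3 p.py did -0.008 0.039 -0.635 0 did -0.113 0.667 -0.1 -0.212 did -0.406 0.401 0.1 -0.212; python3 shot.py w8;python3 - <<'E'
from h import *
z=np.load('w8.npz'); W=fworld(z)
m=(W[...,2]>120)&(W[...,2]<150)&(z['d']>0)&(abs(W[...,0]-431.7)<19); m[:180]=0;m[325:]=0
q=W[m];print(np.percentile(q[:,2],[5,50,95]),q[:,1].min(),q[:,1].max())
l=q[abs(q[:,2]-np.median(q[:,2]))<3]; print('tilt',np.linalg.lstsq(np.c_[l[:,:2],np.ones(len(l))],l[:,2],rcond=None)[0][:2]); h=q[q[:,2]>np.median(q[:,2])+4]; print('lip y',h[:,1].min(),h[:,1].max(),np.median(h[:,2]))
E
```

```text
[431.69, 333.25, 299.91, 270.19]
t 23.82 [431.6 332.2 298.9] yaw -89.96 zaxis [-0.0018 -0.002  -1.    ] [ 0.954  0.352 -0.335 -0.    -0.886 -0.953] F [-0.  -0.4 -2. ] w 40.0
[132.05521505 133.34375043 140.69083165] 297.09882978787914 358.38790324085375
tilt [-0.00186965  0.00613919]
lip y 348.6621737040751 358.38790324085375 140.51385491113234
```

View pics/w8.png

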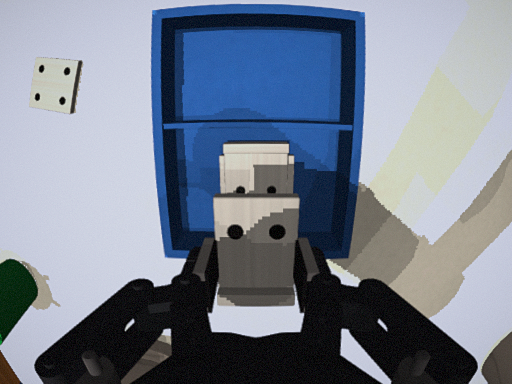

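The short cleat is held level with its lip to +y, squarely above the pile. I'll lower it.

Emit:
carry_out:
  rows:
    - [-0.005,0,0.15,0,0,0,-0.3]
    - [-0.005,0,0.3,0,0,0,-0.3]
    - [-0.005,0,0.42,0,0,0,-0.3]
    - [-0.005,0,0.49,0,0,0,-0.3]
    - [-0.005,0,0.515,0,0,0,-0.3]
    - [-0.005,0,0.525,0,0,0,-0.3]
    - [-0.005,0,0.53,0,0,0,-0.3]
    - [-0.005,0,0.533,0,0,0,-0.3]
    - [-0.005,0,0.533,0,0,0,-0.3]

```text
clock: 25.0
position: [431.8, 334.3, 193.7]
ee_rot: [0.708, -0.706, -0.0, -0.0]
contact_force: [-0.3, -0.5, -1.8]
gripper_width: 39.8
grasp_force: 61.1
```

Emit:
carry_out:
  rows:
    - [0,0,0.003,0,0,0,-0.3]
    - [0,0,0.006,0,0,0,-0.3]
    - [0,0,0.006,0,0,0,-0.3]

```text
clock: 25.38
position: [431.8, 334.4, 193.5]
ee_rot: [0.708, -0.706, 0.0, -0.0]
contact_force: [-2.4, -0.8, 7.5]
gripper_width: 39.7
grasp_force: 62.1
```

Emit:
carry_out:
  rows:
    - [0,0,-0.003,0,0,0,0.1]
    - [0,0,-0.003,0,0,0,0.3]
    - [0,0,-0.003,0,0,0,0.5]
    - [0,0,-0.1,0,0,0,0.8]
    - [0,0,-0.3,0,0,0,1]
    - [0,0,-0.5,0,0,0,1]
    - [0,0,-0.7,0,0,0,1]
    - [0.2,0,-0.7,0,0,0,1]
    - [0.2,0,-0.7,0,0,0,1]
    - [0.2,0,-0.7,0,0,0,1]

```text
clock: 26.62
position: [432.0, 294.3, 332.0]
ee_rot: [0.708, -0.706, 0.0, -0.0]
contact_force: [-0.0, -0.1, -0.4]
gripper_width: 85.7
grasp_force: 0.0
```

```bash
python3 p.py did -0.005 0 0.533 0 did 0 0 0.006 0 did 0.2 0 -0.7 0 to 500 140 330 235 to 563.7 0 300 200 to 563.7 -71 190 200; python3 shot.py w9
cat > pile.py <<'E'
import sys
from h import *
z=np.load(sys.argv[1]+'.npz'); W=fworld(z)
m=(z['d']>0)&(abs(W[...,0]-431)<36)&(W[...,1]>280)&(W[...,1]<368)
for lo,hi in((10,14),(18,22),(26,30),(33.5,39)):
    k=m&(W[...,2]>lo)&(W[...,2]<hi); q=W[cv2.morphologyEx(k.astype('u1'),cv2.MORPH_OPEN,np.ones((3,3)))>0]
    if len(q)<5: print(lo,'few');continue
    r=cv2.minAreaRect(q[:,:2].astype('f4')); print(lo,len(q),'z %.1f'%np.median(q[:,2]),[np.round(a,1) for a in r],'y %.1f..%.1f'%(q[:,1].min(),q[:,1].max()))
    if lo==26: 
        q=q[(q[:,1]>296)&(q[:,1]<350)]; print('tilt',np.linalg.lstsq(np.c_[q[:,:2],np.ones(len(q))],q[:,2],rcond=None)[0][:2])
E
python3 pile.py w9
```

```text
need [0.772, -0.338, 0.011, 0.195]
need [0.392, -0.662, 0.15, 0.195]
need [0.121, -0.334, 0.55, -0.0]
[563.73, -71.04, 189.91, 199.99]
t 26.62 [432.  294.3 332. ] yaw -89.82 zaxis [ 2.e-04  0.e+00 -1.e+00] [ 0.909  0.28  -0.347  0.    -0.944 -0.906] F [-0.  -0.1 -0.4] w 85.7
10 475 z 11.7 [array([431. , 325.3]), array([66.5, 52.9]), np.float64(0.1)] y 298.8..351.7
18 791 z 19.7 [array([430.9, 327.7]), array([62.8, 65.9]), np.float64(89.9)] y 296.3..359.1
26 2515 z 27.7 [array([431.8, 319.5]), array([66.6, 52.8]), np.float64(89.7)] y 286.1..352.8
tilt [0.00034103 0.00287814]
33.5 309 z 35.4 [array([432.5, 355.9]), array([41.6,  8.5]), np.float64(0.3)] y 351.7..360.3
```

View pics/w9.png

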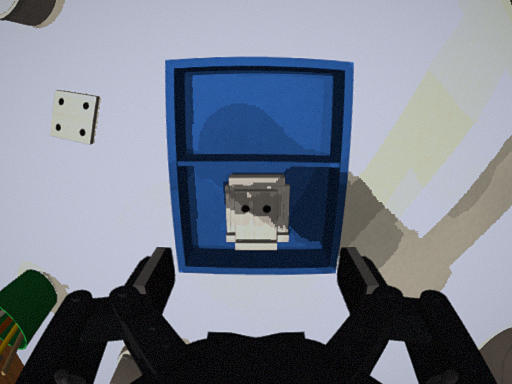

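The pile is right: leg tops at 11.7, 19.7 and 27.7 mm, setbacks about 13.5 mm, lips alternating and level. Now the tin.

Emit:
carry_out:
  rows:
    - [0.772,-0.338,0.011,0,0,0.195,1]
    - [0.772,-0.338,0.011,0,0,0.195,1]
    - [0.772,-0.338,0.011,0,0,0.195,1]
    - [0.772,-0.338,0.011,0,0,0.195,1]
    - [0.772,-0.338,0.011,0,0,0.195,1]
    - [0.772,-0.338,0.011,0,0,0.195,1]

```text
clock: 27.42
position: [500.0, 140.8, 329.6]
ee_rot: [-0.463, 0.886, -0.0, -0.0]
contact_force: [-0.8, 0.3, 0.1]
gripper_width: 85.6
grasp_force: 0.0
```

Emit:
carry_out:
  rows:
    - [0.392,-0.662,0.15,0,0,0.195,1]
    - [0.392,-0.662,0.15,0,0,0.195,1]
    - [0.392,-0.662,0.15,0,0,0.195,1]
    - [0.392,-0.662,0.15,0,0,0.195,1]
    - [0.392,-0.662,0.15,0,0,0.195,1]
    - [0.392,-0.662,0.15,0,0,0.195,1]

```text
clock: 28.18
position: [563.7, 0.8, 300.0]
ee_rot: [-0.175, 0.985, 0.0, 0.0]
contact_force: [0.4, 0.3, 0.4]
gripper_width: 85.3
grasp_force: 0.0
```

Emit:
carry_out:
  rows:
    - [0.121,-0.334,0.05,0,0,0,1]
    - [0.121,-0.334,0.1,0,0,0,1]
    - [0.121,-0.334,0.2,0,0,0,1]
    - [0.121,-0.334,0.4,0,0,0,1]
    - [0.121,-0.334,0.55,0,0,0,1]
    - [0.121,-0.334,0.6,0,0,0,1]
    - [0.121,-0.334,0.6,0,0,0,1]

```text
clock: 29.05
position: [564.0, -70.5, 179.8]
ee_rot: [-0.174, 0.985, -0.0, -0.0]
contact_force: [0.3, -0.1, 1.0]
gripper_width: 85.3
grasp_force: 0.0
```

Emit:
carry_out:
  rows:
    - [0,0,0,0,0,0,0.5]
    - [0,0,0,0,0,0,0.3]
    - [0,0,0,0,0,0,0.1]
    - [0,0,0,0,0,0,-0.1]
    - [0,0,0,0,0,0,-0.2]
    - [0,0,0,0,0,0,-0.2]

```text
clock: 29.8
position: [564.0, -70.9, 181.1]
ee_rot: [-0.174, 0.985, -0.0, 0.001]
contact_force: [-1.5, 2.7, 5.4]
gripper_width: 44.1
grasp_force: 60.1
```

```bash
python3 p.py did 0.772 -0.338 0.011 0.195 did 0.392 -0.662 0.15 0.195 did 0.121 -0.334 0.6 0 to 555 -50 290 200 to 520 80 320 230 to 450 180 310 260 to 430 225.5 270 270 to 430 225.5 185 270
```

```text
need [0.005, 0.114, -0.55, -0.0]
need [-0.058, 0.67, -0.15, -0.167]
need [-0.159, 0.59, 0.05, -0.166]
need [-0.206, 0.138, 0.2, -0.056]
need [-0.0, 0.0, 0.425, 0.0]
[430.08, 225.48, 184.91, 270.01]
```

Emit:
carry_out:
  rows:
    - [0,0,-0.05,0,0,0,-0.2]
    - [0.005,0.05,-0.2,0,0,0,-0.2]
    - [0.005,0.114,-0.4,0,0,0,-0.2]
    - [0.005,0.114,-0.55,0,0,0,-0.2]
    - [0.005,0.114,-0.55,0,0,0,-0.2]
    - [0.005,0.114,-0.55,0,0,0,-0.2]

```text
clock: 30.55
position: [554.4, -50.1, 289.1]
ee_rot: [-0.173, 0.985, 0.0, -0.001]
contact_force: [0.2, 0.7, -1.6]
gripper_width: 43.7
grasp_force: 61.3
```

Emit:
carry_out:
  rows:
    - [-0.01,0.13,-0.03,0,0,-0.03,-0.2]
    - [-0.03,0.3,-0.06,0,0,-0.07,-0.2]
    - [-0.04,0.47,-0.1,0,0,-0.12,-0.2]
    - [-0.058,0.6,-0.15,0,0,-0.15,-0.2]
    - [-0.058,0.67,-0.15,0,0,-0.167,-0.2]
    - [-0.058,0.67,-0.15,0,0,-0.167,-0.2]

```text
clock: 31.3
position: [519.6, 80.2, 318.7]
ee_rot: [-0.423, 0.906, 0.0, -0.001]
contact_force: [-0.5, -0.5, -1.8]
gripper_width: 44.0
grasp_force: 61.4
```

Emit:
carry_out:
  rows:
    - [-0.04,0.13,0.01,0,0,-0.03,-0.2]
    - [-0.08,0.3,0.02,0,0,-0.08,-0.2]
    - [-0.12,0.45,0.04,0,0,-0.13,-0.2]
    - [-0.159,0.55,0.05,0,0,-0.16,-0.2]
    - [-0.159,0.59,0.05,0,0,-0.166,-0.2]
    - [-0.159,0.59,0.05,0,0,-0.166,-0.2]

```text
clock: 32.05
position: [450.1, 179.5, 309.6]
ee_rot: [-0.642, 0.767, -0.0, -0.001]
contact_force: [-0.1, -0.7, -1.2]
gripper_width: 44.0
grasp_force: 61.5
```

Emit:
carry_out:
  rows:
    - [-0.07,0.05,0.05,0,0,-0.02,-0.2]
    - [-0.15,0.1,0.12,0,0,-0.04,-0.2]
    - [-0.206,0.138,0.2,0,0,-0.056,-0.2]
    - [-0.206,0.138,0.2,0,0,-0.056,-0.2]
    - [-0.206,0.138,0.2,0,0,-0.056,-0.2]

```text
clock: 32.67
position: [430.4, 225.4, 270.1]
ee_rot: [-0.707, 0.707, -0.0, 0.0]
contact_force: [-0.5, 0.4, -0.6]
gripper_width: 44.1
grasp_force: 61.5
```

Emit:
carry_out:
  rows:
    - [0,0,0.15,0,0,0,-0.2]
    - [0,0,0.28,0,0,0,-0.2]
    - [0,0,0.37,0,0,0,-0.2]
    - [0,0,0.41,0,0,0,-0.2]
    - [0,0,0.42,0,0,0,-0.2]
    - [0,0,0.42,0,0,0,-0.2]
    - [0,0,0.42,0,0,0,-0.2]

```text
clock: 33.55
position: [430.3, 225.7, 186.6]
ee_rot: [0.707, -0.707, 0.0, -0.001]
contact_force: [-0.7, -0.8, -1.3]
gripper_width: 43.7
grasp_force: 61.5
```

Contact is expected at a TCP height of about 185.

Emit:
carry_out:
  rows:
    - [0,0,0.004,0,0,0,-0.2]
    - [0,0,0.008,0,0,0,-0.2]
    - [0,0,0.011,0,0,0,-0.2]
    - [0,0,0.011,0,0,0,-0.2]

```text
clock: 34.05
position: [430.2, 225.6, 185.0]
ee_rot: [0.707, -0.707, 0.0, -0.0]
contact_force: [-2.4, -0.8, 9.4]
gripper_width: 43.9
grasp_force: 62.3
```

Emit:
carry_out:
  rows:
    - [0,0,-0.003,0,0,0,0.1]
    - [0,0,-0.003,0,0,0,0.3]
    - [0,0,-0.003,0,0,0,0.6]
    - [0,0,-0.003,0,0,0,0.9]
    - [0,0,-0.1,0,0,0,1]
    - [0,0,-0.3,0,0,0,1]
    - [0,0,-0.5,0,0,0,1]
    - [0,0,-0.7,0,0,0,1]
    - [-0.3,0,-0.75,0,0,0,1]
    - [-0.3,0,-0.75,0,0,0,1]
    - [-0.3,0,-0.75,0,0,0,1]
    - [-0.3,0,-0.75,0,0,0,1]

```text
clock: 35.55
position: [429.9, 284.6, 333.0]
ee_rot: [-0.707, 0.707, -0.0, -0.001]
contact_force: [0.6, 0.2, -0.3]
gripper_width: 85.5
grasp_force: 0.0
```

```bash
python3 shot.py w10; python3 pile.py w10
python3 - <<'E'
from h import *
z=np.load('w10.npz'); W=fworld(z)
q=W[(z['d']>0)&(W[...,2]>37)&(W[...,2]<43)&(abs(W[...,0]-430)<40)&(abs(W[...,1]-225.5)<35)]
print('tin',len(q),np.median(q,0),cv2.minAreaRect(q[:,:2].astype('f4')),'tilt',np.linalg.lstsq(np.c_[q[:,:2],np.ones(len(q))],q[:,2],rcond=None)[0][:2])
E
```

```text
t 35.55 [429.9 284.6 333. ] yaw -90.03 zaxis [-0.0013 -0.0015 -1.    ] [ 0.9    0.268 -0.361 -0.    -0.944 -0.9  ] F [ 0.6  0.2 -0.3] w 85.5
10 458 z 11.8 [array([431.1, 325.3]), array([66.4, 53.1]), np.float64(0.1)] y 298.7..351.9
18 757 z 19.7 [array([430.7, 327.9]), array([64.7, 62.3]), np.float64(0.0)] y 296.8..359.1
26 2449 z 27.7 [array([432.1, 319.9]), array([67. , 53.8]), np.float64(90.0)] y 286.3..353.4
tilt [-0.00045364  0.00232409]
33.5 280 z 35.4 [array([432.8, 356.1]), array([41.3,  7.9]), np.float64(0.1)] y 352.1..360.0
tin 2063 [430.49306551 224.22641989  40.22175363] ((430.9769592285156, 224.21726989746094), (44.91854476928711, 45.3548698425293), 20.841001510620117) tilt [-0.00157712 -0.00157514]
```

View pics/w10.png

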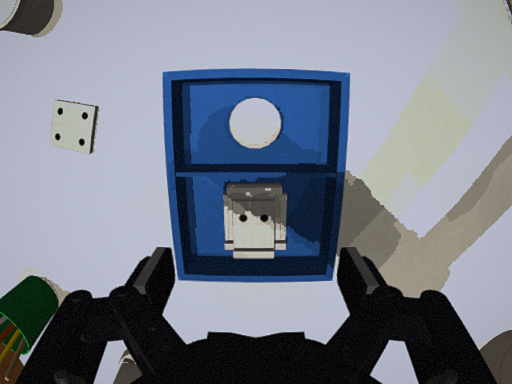

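The tin stands upright in the small compartment at (255,122), and the pile is square at (256,220). The robot touches nothing, so I'll hand in.

```bash
python3 -c "
from bench import arm; print(arm.job_done())"
```

```text
the job is handed in; nothing more can be done
None
```

The job is handed in, with no verdict returned: the last wrist view showed the cleats piled long, mid, short, level, with lips alternating in the large compartment, and the small tin upright in the small one; I never went near the plate, bracket, big tin or tape measure.

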